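# Fold down the hanger arm and hang up the ear defenders

### The job

The drilling is done: put the ear defenders away. Fold the arm of the blue hanger stand all the way down until it lies level on its stop, then hang the ear defenders on it by the headband, one cup on each side of the arm, and let go so that they hang freely. Leave the spray can, the G-clamp and the grey foil roll near them where they are.

Things in the scene. Friction and masses are not known exactly. Their poses are not given: they have to be found in the camera images.
- hanger: Blue hanger stand fixed to the worktop: base plate 210 x 130 x 12 mm; 30 mm square upright with its axis at x = +60 mm, carrying a dark steel fork (40 mm wide, top at 215 mm) that holds the fold-down arm. Origin: centre of the base plate's underside; z up; the arm folds down to the stand's -x. Its yaw varies.
- fold_arm (a joint): Hinge of the hanger's arm, rad. 0 = arm upright, growing as the arm folds forward and down towards the stand's -x; 1.571 = level, on its stop. The hinge is stiff with friction (about 0.15 N m): the arm stays where it is left and needs about 1.5 N at the knob. It turns about the stand's y axis through hinge_axis.
- hinge_axis (a point): Axis of the arm's hinge, 190 mm above the worktop, at (60, 0, 190) mm in the stand's frame. Its axes are the stand's.
- bar_knob (a point): Centre of the red knob at the arm's free end, 128 mm from the hinge axis. The knob is a round cap, 32 mm in diameter and 19 mm long (119 to 138 mm from the hinge axis), round about the arm's length. It can be pinched across the stand's y from above and turns between the fingers as the arm swings.
- bar_rest (a point): Spot on the arm's round bar (18 mm diameter, black sleeve) where the headband belongs, 72 mm from the hinge axis, on the side that is the top when the arm is level (then 199 mm high). Axes turn with the arm: z along it to the knob, y the stand's y, x up when level. The bar is free from 20 mm (fork) to 119 mm (knob) from the hinge axis; the knob's rim stands 7 mm above the bar.
- ear_defenders: Ear defenders, orange cups, standing on the cups with the headband up; rigid, 0.26 kg (varies). 178 mm across (y); cups 72 mm (x) by 92 mm high, 80 mm gap between the cushions; 162 mm high in all. The headband arches in the y-z plane; its padded top is 34 mm wide (x), 12 mm thick, level over the middle 15 mm. Origin: midway between the cups, level with their undersides; z up.
- band_under (a point): Underside of the headband at its top middle, 150 mm above the cups' undersides: the point that comes to lie on the hanger's bar. Its axes are those of the ear defenders.
- spray_can: Grey and white spray can, 48 mm in diameter, 136 mm high, standing; not to be disturbed. Origin: centre of its underside.
- g_clamp: Black G-clamp lying flat, 159 x 95 x 26 mm; not to be disturbed. Origin: centre of its underside.
- foil_roll: Grey roll standing on end, 55 mm in diameter, 50 mm high; not to be disturbed. Origin: centre of its underside.

How it is judged:
By the outcome, as a careful person would: the job done as asked, in the order asked, and still so for the second after the job is handed in, with the robot touching nothing.
It also fails if it takes over 54 s, if anything falls off the work surface, if the arm or the gripper's body presses on something with over 40 N, if the wrist force passes 120 N, or if a joint passes its speed limit or range.

### The arm

A 6-joint arm with a two-finger parallel gripper is mounted at the origin on a cart in front of the work surface, level with it; the furniture and walls round the work are solid. World frame = base frame: x ahead of the robot, y to its left, z up, the work surface at z = 0. Lengths are in mm, angles in degrees, forces in N, time in s.
With the tool pointing down it reaches from about 350 to 850 mm from the base axis. Payload 8.1 kg.
Tool frame: the origin (TCP) lies midway between the tips of the shut fingers; the grasp point (between the pads) lies grip_depth behind it (grip_depth is the distance from the TCP to the grasp point, in mm); z points along the fingers, y is the line along which they close (so a half turn about z gives the same grasp; the last joint's range is limited). The gripper opens to 85 mm and grips with 20 to 120 N. Pads are 22 mm wide; open, the fingers measure 114 mm over their backs; the gripper's body (76 mm by 85 mm) begins 54 mm behind the grasp point. The pads swing forward as they close: fully open they stand 13 mm farther back than shut.
Start: joints at [71.597, 7.471, 85.268, -0, 87.261, -4.893], TCP at [140.15, 583.407, 231.292] pointing down, gripper open.
Joint ranges: [-169.43, 169.43], [-51.17, 129.36], [1.28, 143.12], [-76.62, 256.62], [0, 156.53], [-152.29, 152.29]. Speed limits (degrees/s): [136.94, 136.94, 159.86, 180, 180, 180].

### API

Orientations are given as [roll, pitch, yaw] about the fixed x, y, z axes, in that order (R = Rz(yaw) Ry(pitch) Rx(roll)).
In Python, from bench import sense, snapshot, hand_in, grip_depth gives the robot as it stands. The module is installed in compiled form; this text tells all that it offers.
- The arm moves only by the tool apply_moves, never from a script. Its argument "series" is text: rows parted by semicolons, each of 5 numbers parted by spaces: the shift along the tool's x, y, z each as a share of 0.3 m, from -1 to 1, then the turn about the tool's z as a share of 2 rad, from -1 to 1, then the gripper's target within -1 to 1 (shut at 1, half-way at 0, fully open at -1). In form: tx ty tz twist gripper; .... A call has 1 to 5 rows; each row shifts and turns the commanded pose from where the row before left it, along the tool's axes as they then stand; what a row does not reach is not made up. A row lasts 1/12 s, in which the tool goes at most 41.7 mm and 7.16 degrees, less where a joint would pass 70% of its speed; a pose out of reach is approached as far as the arm can. A call with a number of a shift or a turn outside -1 to 1 is refused whole. A call with a gripper value outside its range is refused whole. The fingers move at their own pace and stop on an object; "squeeze" is the grip in N (left out, the last holds). Time passes only in rows, so rows that do not move let the fingers close. It gives the time, the measured TCP pose, the force, the opening and the grip force at its end, in the units of the state.
- sense(): the state, without advancing time (a new reading comes with each control period).
- snapshot(name): name is "side" or "top"; returns a dict with "frame" (384x512x3 uint8, blue, green, red), "depth" (384x512 float32, mm along the optical axis (not along the pixel's ray), 0 where there is no reading), "intrinsics" (3x3 intrinsics, pixels), "dist" ([k1, k2, p1, p2, k3] as OpenCV has them; the pictures are not rectified), "extrinsics" (4x4, takes a point from camera to world coordinates). Camera axes: x right, y down, z forward; pixel columns grow to the right and rows downward; lengths in mm; the calibration is good to about 2 mm. A picture is of the moment at which its call begins.
- hand_in(): hands the job in; it is judged then, once.
The state is a dict: "time": time; "joint_pos": joint angles; "qd": joint speeds; "joint_efforts": joint torques, N m; "tool_pos": TCP position; "tcp_rot": TCP orientation; "ft_force": force on the tool from outside, world axes, zero at the start; "wrist_torque": the same for the moment, N m; "finger_gap": finger opening in mm; "grip_force": force on a finger pad.
Only numpy, scipy, OpenCV 4.12 (cv2) and the standard library are available. Lean on these libraries where they do the work, as an engineer would, in place of code of your own. Each camera call takes 0.05 s, during which the arm holds its last target. There are 200 camera calls.

## Working session

There is one attempt and no reset: what is moved stays moved. The work goes in short steps, Python scripts to look and compute and a tool call to move; the robot and the scene stay as the last step left them, time stands still between calls to the robot, and variables do not carry over. Pictures are saved under pics/ and viewed, at most 10 in all, crops included, and the job is handed in when it is done.

Besides the shell and the picture viewer there is one more tool, called after "Call:" in YAML: its name, and indented under it one key for each argument. apply_moves: Moves the arm, as the interface text tells. Its arguments: {"type":"object","properties":{"series":{"type":"string"},"squeeze":{"type":"number"}},"required":["series"]}

```bash
mkdir -p pics; cat > h.py <<'E'
import numpy as np, cv2
from bench import sense, snapshot, hand_in, grip_depth
def world(s):
    d=s["depth"]; K=s["intrinsics"]; h,w=d.shape
    u,v=np.meshgrid(np.arange(w),np.arange(h))
    p=cv2.undistortPoints(np.stack([u,v],-1).reshape(-1,1,2).astype(np.float64),np.array(K),np.array(s["dist"])).reshape(h,w,2)
    P=np.dstack([p*d[...,None],d]); E=np.array(s["extrinsics"])
    W=P@E[:3,:3].T+E[:3,3]; W[d<=0]=np.nan
    return W
E
python3 - <<'E'
from h import *
for n in("side","top"):
    s=snapshot(n); cv2.imwrite(f"pics/{n}0.png",s["frame"]); np.savez(n+"0.npz",W=world(s),f=s["frame"]); print(np.array(s["extrinsics"]).round(2))
print(grip_depth,sense())
E
```

```text
[[ 8.90000e-01 -1.70000e-01  4.10000e-01 -4.16400e+01]
 [-4.50000e-01 -3.60000e-01  8.20000e-01 -1.33804e+03]
 [ 1.00000e-02 -9.20000e-01 -4.00000e-01  7.49760e+02]
 [ 0.00000e+00  0.00000e+00  0.00000e+00  1.00000e+00]]
[[ 0.00000e+00 -9.90000e-01  1.50000e-01  3.86490e+02]
 [-1.00000e+00 -0.00000e+00 -0.00000e+00 -2.19340e+02]
 [ 0.00000e+00 -1.50000e-01 -9.90000e-01  1.12751e+03]
 [ 0.00000e+00  0.00000e+00  0.00000e+00  1.00000e+00]]
18.700000000000003 {'time': 0.1, 'joint_pos': array([ 7.15974162e+01,  7.51334280e+00,  8.53237035e+01,  2.87172744e-03,
        8.72599795e+01, -4.89312689e+00]), 'qd': array([ 0.02334138, -0.1705337 , -0.17715301,  0.08976296,  0.01758354,
        0.03061852]), 'joint_efforts': array([ 1.22166031e-03, -5.70949566e+01, -5.01943016e+01, -2.09376531e-04,
        8.16625950e-03, -4.88923274e-05]), 'tool_pos': array([139.96919168, 582.94090386, 230.3162463 ]), 'tcp_rot': array([-1.79903573e+02, -1.11337935e-02,  1.66490394e+02]), 'ft_force': array([ 0.59641053, -0.62941445, -0.4307562 ]), 'wrist_torque': array([-0.02634439, -0.03386884,  0.02067992]), 'grip_force': 0.0, 'finger_gap': 85.07845985395628}
```

View pics/side0.png

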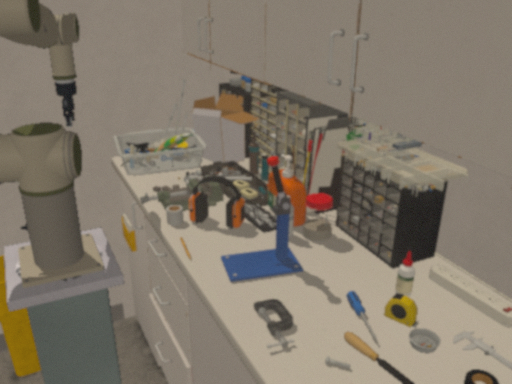

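View pics/top0.png

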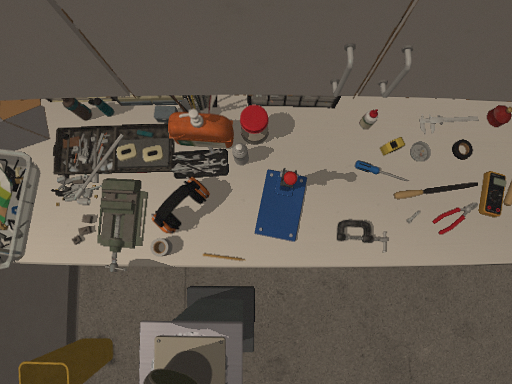

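The side picture shows the hanger, with its arm nearly upright (knob 273,160) and its base at (260,263). The defenders are at (217,205), the roll at (175,215) and the clamp at (275,320). In the top picture the base is at (282,204), the knob at (290,178), the defenders at (181,205), the roll at (161,247) and the can at (240,153).

```bash
python3 - <<'E'
from h import *
np.set_printoptions(precision=1,suppress=True)
def ld(n): z=np.load(n+"0.npz"); return z["W"],z["f"].astype(int)
W,f=ld("top"); b,g,r=f[...,0],f[...,1],f[...,2]
hsv=cv2.cvtColor(f.astype(np.uint8),cv2.COLOR_BGR2HSV)
def box(x0,x1,y0,y1):
    m=np.zeros(W.shape[:2],bool); m[y0:y1,x0:x1]=1; return m
Z=W[...,2]
blue=box(245,315,160,245)&(hsv[...,0]>95)&(hsv[...,0]<130)&(hsv[...,1]>120)
m=blue&(abs(Z-12)<8); P=W[m]
rc=cv2.minAreaRect(P[:,:2].astype(np.float32)); print("base",rc,len(P),np.median(P[:,2])); print(cv2.boxPoints(rc))
red=box(270,310,160,200)&((hsv[...,0]<8)|(hsv[...,0]>172))&(hsv[...,1]>150)
P=W[red&(Z>100)];print("knob",len(P),P.mean(0),P.min(0),P.max(0))
up=box(265,320,160,205)&(Z>100); P=W[up]; 
for lo in range(100,360,20):
    q=P[(P[:,2]>lo)&(P[:,2]<=lo+20)]
    if len(q):print(lo,len(q),q.mean(0),q.min(0),q.max(0))
ear=box(145,220,165,240)
for lo,hi in((70,100),(100,130),(130,150),(150,175)):
    q=W[ear&(Z>lo)&(Z<hi)]
    if len(q)>3: print("ear",lo,len(q),q.mean(0),cv2.minAreaRect(q[:,:2].astype(np.float32)))
q=W[box(148,175,235,260)&(Z>35)&(Z<70)];print("roll",q.mean(0),q.min(0),q.max(0))
q=W[box(228,252,140,168)&(Z>60)];print("can",q.mean(0),q.min(0),q.max(0))
q=W[box(333,392,215,252)&(Z>10)];print("clamp",q.mean(0),q.min(0),q.max(0))
q=W[box(235,275,100,145)&(Z>30)];print("redcap",q.mean(0),q.min(0),q.max(0))
q=W[box(165,235,105,150)&(Z>30)];print("bottle",q.min(0),q.max(0))
q=W[box(95,148,175,250)&(Z>15)];print("vise",q.min(0),q.max(0))
W,f=ld("side");hsv=cv2.cvtColor(f.astype(np.uint8),cv2.COLOR_BGR2HSV);Z=W[...,2]
red=box(262,285,150,185)&((hsv[...,0]<8)|(hsv[...,0]>172))&(hsv[...,1]>150)
P=W[red];print("side knob",len(P),np.nanmean(P,0),np.nanmin(P,0),np.nanmax(P,0))
ear=box(185,248,170,232)
q=W[ear&(hsv[...,0]<16)&(hsv[...,1]>170)];print("cups",np.nanmin(q,0),np.nanmax(q,0))
q=W[ear&(Z>140)&(Z<175)];print("sideband",q.mean(0),cv2.minAreaRect(q[:,:2].astype(np.float32)))
E
```

```text
base ((516.9386596679688, -278.51617431640625), (127.52139282226562, 206.2670135498047), 78.75654602050781) 2294 11.931671738192449
[[ 403.4 -320.9]
 [ 605.7 -361.2]
 [ 630.5 -236.1]
 [ 428.2 -195.9]]
knob 141 [ 541.7 -283.3  321.2] [ 528.1 -297.7  206.4] [ 563.4 -269.8  326.5]
160 39 [ 553.8 -281.3  172.2] [ 545.7 -303.8  165.3] [ 568.6 -268.4  180. ]
180 45 [ 569.8 -283.6  191.6] [ 546.4 -315.   180.3] [ 588.  -267.   199.9]
200 35 [ 577.  -282.6  210. ] [ 563.4 -308.2  200.1] [ 590.7 -269.4  216.8]
300 35 [ 536.7 -281.5  317.7] [ 528.1 -297.7  312.4] [ 559.7 -269.9  320. ]
320 110 [ 543.3 -284.2  323.1] [ 529.9 -297.4  320.1] [ 555.4 -269.8  326.5]
ear 70 408 [503.3  14.9  86.6] ((507.7294921875, 27.641326904296875), (78.16482543945312, 179.3894500732422), 47.389984130859375)
ear 100 131 [511.3  22.6 116.1] ((507.46270751953125, 28.060035705566406), (59.2540168762207, 163.53321838378906), 46.912601470947266)
ear 130 142 [511.2  22.5 141.9] ((507.1137390136719, 26.95569610595703), (34.161827087402344, 131.04544067382812), 47.34083938598633)
ear 150 412 [506.   26.8 158. ] ((506.547119140625, 27.34766387939453), (34.832366943359375, 101.02440643310547), 47.24227523803711)
roll [382.9  89.9  48.5] [354.9  62.4  35.3] [409.1 118.5  54.5]
can [ 663.4 -151.9  104.7] [ 645.  -174.5   60.1] [ 703.7 -114.7  141.7]
clamp [ 429.2 -522.7   18.1] [ 369.8 -608.3   10. ] [ 466.7 -453.4   28.6]
redcap [ 754.3 -195.   103.5] [ 675.3 -247.8   30.4] [ 853.2 -138.4  138.5]
bottle [ 667.2 -137.1   30.1] [837.9  94.4 221. ]
vise [373.8 167.5  15.1] [609.4 319.6  74.1]
side knob 88 [ 543.  -287.5  314.2] [ 527.7 -305.6   79.2] [835.1 281.7 325.4]
cups [429.6 -62.4  11.9] [584.2  74.5  91.3]
sideband [510.1  15.1 153.8] ((507.8995056152344, 20.69112777709961), (42.73954391479492, 109.68352508544922), 48.63384246826172)
```

```bash
python3 -c "
import cv2
a=cv2.imread('pics/side0.png')[140:290,150:350];b=cv2.imread('pics/top0.png')[110:265,140:330]
a=cv2.resize(a,(400,300),interpolation=2);b=cv2.resize(b,(400,300),interpolation=2)
cv2.imwrite('pics/c0.png',cv2.hconcat([a,b]))"
```

```text
(no output)
```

View pics/c0.png

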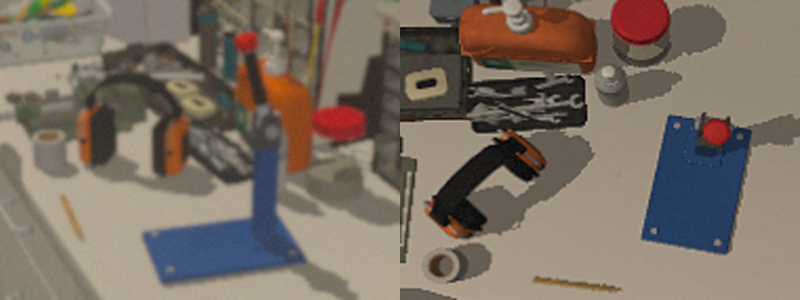

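The left crop shows the arm leaning slightly forward, with the knob at about (245,42). The right crop shows the defenders at (485,185) with clear space above them. Fitted poses: stand yaw -11.2°, hinge (576,-290,190), arm at about 14°. The defenders are at (507,27) with their x axis at 47°.

```bash
cat > plan.py <<'E'
from h import *
import sys, math
# args: x,y,z,yaw legs ; prints equal rows per leg
def plan(*legs, start=None, vmax=39, wmax=6.8, nmin=1):
    s=sense(); p=np.array(s["tool_pos"]); y=s["tcp_rot"][2]
    print("t",round(s["time"],2),"pos",p.round(1),"rot",np.round(s["tcp_rot"],1),"F",s["ft_force"].round(1),"gap",round(s["finger_gap"],1),"grip",round(s["grip_force"],1))
    if start is not None: p=np.array(start[:3],float); y=start[3]
    for L in legs:
        t=np.array(L[:3],float); dy=(L[3]-y+180)%360-180
        n=max(nmin,math.ceil(np.linalg.norm(t-p)/vmax),math.ceil(abs(dy)/wmax))
        print("leg",L,"n",n)
        for i in range(n):
            # row: translation in tool axes as they stand before the row
            d=(t-p)/n; a=math.radians(y+dy*i/n)
            tx=d[0]*math.cos(a)+d[1]*math.sin(a); ty=d[0]*math.sin(a)-d[1]*math.cos(a)
            print("  %.4f %.4f %.4f %.4f"%(tx/300,ty/300,-d[2]/300,-math.radians(dy/n)/2))
            if dy==0 or abs(dy)<.05: break
        p=t; y=L[3]
E
python3 - <<'E'
from plan import *
plan((420,150,390,168.8),(543,-284,390,168.8),(543,-284,296,168.8))
E
```

```text
t 0.1 pos [140.  582.9 230.3] rot [-179.9   -0.   166.5] F [ 0.6 -0.6 -0.4] gap 85.1 grip 0.0
leg (420, 150, 390, 168.8) n 14
  -0.0889 -0.0847 -0.0380 -0.0014
  -0.0887 -0.0849 -0.0380 -0.0014
  -0.0884 -0.0852 -0.0380 -0.0014
  -0.0882 -0.0854 -0.0380 -0.0014
  -0.0879 -0.0857 -0.0380 -0.0014
  -0.0877 -0.0859 -0.0380 -0.0014
  -0.0874 -0.0862 -0.0380 -0.0014
  -0.0872 -0.0864 -0.0380 -0.0014
  -0.0869 -0.0867 -0.0380 -0.0014
  -0.0867 -0.0869 -0.0380 -0.0014
  -0.0864 -0.0872 -0.0380 -0.0014
  -0.0862 -0.0874 -0.0380 -0.0014
  -0.0859 -0.0877 -0.0380 -0.0014
  -0.0857 -0.0879 -0.0380 -0.0014
leg (543, -284, 390, 168.8) n 12
  -0.0569 -0.1116 -0.0000 -0.0000
leg (543, -284, 296, 168.8) n 3
  0.0000 0.0000 0.1044 -0.0000
```

Call:
apply_moves:
  series: "-0.089 -0.085 -0.038 -0.0014 -1;-0.089 -0.085 -0.038 -0.0014 -1;-0.088 -0.085 -0.038 -0.0014 -1;-0.088 -0.085 -0.038 -0.0014 -1;-0.088 -0.086 -0.038 -0.0014 -1"

```text
time: 0.52
tool_pos: [240.4, 427.0, 288.2]
tcp_rot: [-179.9, -0.0, 167.3]
ft_force: [1.3, 0.4, 1.3]
finger_gap: 85.3
grip_force: 0.0
```

Call:
apply_moves:
  series: "-0.088 -0.086 -0.038 -0.0014 -1;-0.087 -0.086 -0.038 -0.0014 -1;-0.087 -0.086 -0.038 -0.0014 -1;-0.087 -0.087 -0.038 -0.0014 -1;-0.087 -0.087 -0.038 -0.0014 -1"

```text
time: 0.93
tool_pos: [340.4, 272.4, 345.6]
tcp_rot: [-180.0, -0.0, 168.1]
ft_force: [0.6, -0.1, 0.2]
finger_gap: 85.1
grip_force: 0.0
```

Call:
apply_moves:
  series: "-0.086 -0.087 -0.038 -0.0014 -1;-0.086 -0.087 -0.038 -0.0014 -1;-0.086 -0.088 -0.038 -0.0014 -1;-0.086 -0.088 -0.038 -0.0014 -1;0 0 0 0 -1"

```text
time: 1.35
tool_pos: [422.8, 145.5, 392.5]
tcp_rot: [-179.9, 0.2, 168.4]
ft_force: [0.7, 0.7, 1.3]
finger_gap: 85.2
grip_force: 0.0
```

Call:
apply_moves:
  series: "-0.057 -0.112 0 0 -1;-0.057 -0.112 0 0 -1;-0.057 -0.112 0 0 -1;-0.057 -0.112 0 0 -1;-0.057 -0.112 0 0 -1"

```text
time: 1.77
tool_pos: [470.9, -32.4, 390.5]
tcp_rot: [180.0, -0.0, 168.8]
ft_force: [-0.2, 0.5, -0.1]
finger_gap: 85.4
grip_force: 0.0
```

Call:
apply_moves:
  series: "-0.057 -0.112 0 0 -1;-0.057 -0.112 0 0 -1;-0.057 -0.112 0 0 -1;-0.057 -0.112 0 0 -1;0 0 0 0 -1"

```text
time: 2.18
tool_pos: [511.9, -181.4, 388.4]
tcp_rot: [-179.9, -0.2, 168.5]
ft_force: [1.2, 0.7, -1.0]
finger_gap: 85.1
grip_force: 0.0
```

```bash
python3 - <<'E'
from plan import *
plan((543,-284,390,168.8),(543,-284,296,168.8))
E
```

```text
t 2.18 pos [ 511.9 -181.4  388.4] rot [-179.9   -0.2  168.5] F [ 1.2  0.7 -1. ] gap 85.1 grip 0.0
leg (543, -284, 390, 168.8) n 3
  -0.0566 -0.1048 -0.0018 -0.0010
  -0.0564 -0.1049 -0.0018 -0.0010
  -0.0562 -0.1050 -0.0018 -0.0010
leg (543, -284, 296, 168.8) n 3
  0.0000 0.0000 0.1044 -0.0000
```

Call:
apply_moves:
  series: "-0.056 -0.105 0 0 -1;-0.056 -0.105 0 0 -1;-0.056 -0.105 -0.001 0 -1;0 0 0 0 -1;0 0 0.08 0 -1"

```text
time: 2.6
tool_pos: [543.9, -280.7, 370.1]
tcp_rot: [-179.9, 0.3, 168.6]
ft_force: [2.1, 0.8, 1.5]
finger_gap: 85.9
grip_force: 0.0
```

```bash
python3 - <<'E'
from plan import *
plan((544,-284,296,168.8))
s=snapshot("side"); cv2.imwrite("pics/s1.png",cv2.resize(s["frame"][110:260,180:380],(800,600)))
E
```

```text
t 2.6 pos [ 543.9 -280.7  370.1] rot [-179.9    0.3  168.6] F [2.1 0.8 1.5] gap 85.9 grip 0.0
leg (544, -284, 296, 168.8) n 2
  -0.0012 -0.0053 0.1235 -0.0009
  -0.0011 -0.0053 0.1235 -0.0009
```

View pics/s1.png

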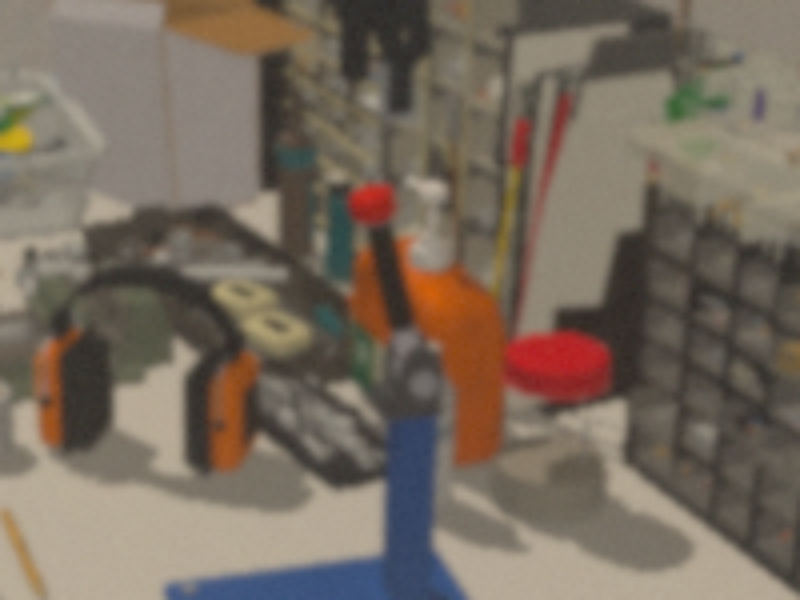

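The open fingers, at (385,80), stand right above the knob at (373,200). I'll go down and pinch.

Call:
apply_moves:
  series: "-0.001 -0.004 0.06 0 -1;-0.001 -0.003 0.06 0 -1;0 0 0.06 0 -1;0 0 0.055 0 -1;0 0 0 0 -1"
  squeeze: 25

```text
time: 3.07
tool_pos: [541.4, -278.9, 292.0]
tcp_rot: [179.8, -0.4, 168.8]
ft_force: [-0.5, -0.1, -0.7]
finger_gap: 85.2
grip_force: 0.0
```

Call:
apply_moves:
  series: "0 0 0.006 0 0.9;0 0 0 0 0.9;0 0 0 0 0.9;0 0 0 0 0.9;0 0 0 0 0.9"

```text
time: 3.48
tool_pos: [542.7, -284.6, 297.5]
tcp_rot: [-179.6, 0.2, 168.6]
ft_force: [-1.4, -6.8, 0.2]
finger_gap: 30.3
grip_force: 25.6
```

Call:
apply_moves:
  series: "0 0 0 0 0.9;0 0 0 0 0.9;0 0 0 0 0.9"

```text
time: 3.73
tool_pos: [542.8, -284.4, 297.5]
tcp_rot: [-179.7, 0.2, 168.6]
ft_force: [-3.0, -11.6, 3.0]
finger_gap: 30.2
grip_force: 25.9
```

Call:
apply_moves:
  series: "0.0356 -0.005 0.0109 0 0.9;0.0345 0 0.0139 0 0.9;0.0331 0 0.0169 0 0.9;0.0315 0 0.0197 0 0.9;0.0297 0 0.0224 0 0.9"

```text
time: 4.15
tool_pos: [494.3, -274.9, 272.1]
tcp_rot: [-179.8, 0.2, 168.7]
ft_force: [-1.1, -7.2, 1.4]
finger_gap: 30.1
grip_force: 25.8
```

Call:
apply_moves:
  series: "0.0276 0 0.0249 0 0.9;0.0254 0 0.0272 0 0.9;0.0229 0 0.0293 0 0.9;0.0203 0 0.0312 0 0.9;0.0175 0 0.0328 0 0.9"

```text
time: 4.57
tool_pos: [460.7, -268.2, 228.0]
tcp_rot: [-179.8, 0.2, 168.7]
ft_force: [-0.6, -7.5, 1.4]
finger_gap: 30.4
grip_force: 26.0
```

Call:
apply_moves:
  series: "0.0145 0 0.0342 0 0.9;0.0115 0 0.0354 0 0.9;0.0084 0 0.0363 0 0.9;0.0052 0 0.0368 0 0.9;0.0019 0 0.0371 0 0.9"

```text
time: 4.98
tool_pos: [448.7, -265.8, 173.6]
tcp_rot: [-179.8, 0.1, 168.7]
ft_force: [-1.9, -7.1, 0.3]
finger_gap: 30.0
grip_force: 26.1
```

Call:
apply_moves:
  series: "0 0 0.006 0 0.9;0 0 0 0 0.9"

```text
time: 5.15
tool_pos: [448.5, -265.7, 172.2]
tcp_rot: [-179.8, 0.1, 168.7]
ft_force: [-4.9, -6.1, 2.9]
finger_gap: 30.3
grip_force: 26.5
```

Call:
apply_moves:
  series: "0 0 0.012 0 0.9;0 0 0 0 0.9"

```text
time: 5.32
tool_pos: [449.1, -266.0, 171.1]
tcp_rot: [-179.8, 0.2, 168.7]
ft_force: [-10.7, -1.1, 17.5]
finger_gap: 30.2
grip_force: 27.7
```

The arm is on its stop: the push-back is 17 N and the TCP height is 171, as expected. I'll release, lift and check.

Call:
apply_moves:
  series: "0 0 0 0 -1;0 0 0 0 -1;0 0 0 0 -1;0 0 0 0 -1;0 0 -0.03 0 -1"

```text
time: 5.73
tool_pos: [447.5, -262.8, 173.9]
tcp_rot: [179.9, -0.2, 168.7]
ft_force: [-0.2, 0.8, -1.3]
finger_gap: 85.0
grip_force: 0.0
```

Call:
apply_moves:
  series: "0 0 -0.1 0 -1;0 0 -0.13 0 -1;0 0 -0.13 0 -1;0.06 -0.1 -0.1 0 -1;0 0.12 0 0 -1"

```text
time: 6.15
tool_pos: [431.0, -263.5, 318.9]
tcp_rot: [-179.4, 0.5, 167.9]
ft_force: [1.9, -0.9, 0.9]
finger_gap: 85.5
grip_force: 0.0
```

Call:
apply_moves:
  series: "0 0.13 0 0 -1;0 0.13 0 0 -1;0 0.13 0 0.03 -1;0 0.13 0 0.06 -1;0 0.13 0 0.06 -1"

```text
time: 6.57
tool_pos: [478.9, -67.9, 311.9]
tcp_rot: [180.0, 0.0, 152.5]
ft_force: [0.7, -0.8, 0.5]
finger_gap: 85.3
grip_force: 0.0
```

```bash
python3 - <<'E'
from plan import *
np.set_printoptions(precision=1,suppress=True)
s=snapshot("top"); cv2.imwrite("pics/t2.png",s["frame"]); W=world(s);f=s["frame"]; np.savez("top2.npz",W=W,f=f)
hsv=cv2.cvtColor(f,cv2.COLOR_BGR2HSV)
m=((hsv[...,0]<8)|(hsv[...,0]>172))&(hsv[...,1]>120)&(abs(W[...,0]-450)<60)&(abs(W[...,1]+266)<60)&(W[...,2]>150)
P=W[m];print("knob",len(P),P.mean(0),P.min(0),P.max(0))
c=np.array([575.8,-290.2]);u=np.array([-.981,.195]);v=np.array([-.195,-.981])
D=W[...,:2]-c;a=D@u;b=D@v
for lo in range(-20,141,20):
    q=(a>lo)&(a<lo+20)&(abs(b)<40)&(W[...,2]>150)
    if q.sum(): print(lo,q.sum(),"zmax",np.percentile(W[q][:,2],90),"b",b[q].mean(),b[q].min(),b[q].max())
a0=np.radians(47.2);ex=np.array([np.cos(a0),np.sin(a0)]);ey=np.array([-ex[1],ex[0]])
o=np.array([507,27.3])+25*ey
print("grasp pt",o); 
o2=np.array([507,27.3])-25*ey; print(o2)
plan((o[0],o[1],260,137.2),(o[0],o[1],137,137.2))
E
```

```text
knob 76 [ 449.4 -264.4  201.9] [ 440.4 -279.5  193.8] [ 459.2 -250.6  208. ]
-20 55 zmax 213.58493330549862 b -0.4869829956423354 -23.838318194428336 24.358320806600226
0 143 zmax 212.82206086532094 b -0.012353493354205304 -23.37563551402995 24.09825053415975
20 74 zmax 198.9774134750532 b -0.3824365939295428 -17.732931208442736 17.985925977662227
40 53 zmax 199.77722289097886 b -0.08094885399569317 -9.381743451188056 9.512505315604523
60 56 zmax 199.7106688385398 b -0.4201813224114946 -8.975021342895708 9.306990655934646
80 53 zmax 200.39602364797358 b 0.1539904903337371 -9.088917731562205 9.199947590787119
100 54 zmax 199.13096023543574 b -0.2273790913255396 -9.206432537815948 9.502080642649268
120 85 zmax 205.5301612572382 b -0.303099213993985 -15.491854584446754 15.339504080947505
grasp pt [488.7  44.3]
[525.3  10.3]
t 6.62 pos [480.7 -62.5 311.7] rot [179.8   0.  151.8] F [-1.2  3.4  0. ] gap 85.6 grip 0.0
leg (np.float64(488.65675338742807), np.float64(44.286032606537916), 260, 137.2) n 4
  0.0363 0.0815 0.0431 0.0318
  0.0414 0.0791 0.0431 0.0318
  0.0463 0.0763 0.0431 0.0318
  0.0511 0.0732 0.0431 0.0318
leg (np.float64(488.65675338742807), np.float64(44.286032606537916), 137, 137.2) n 4
  0.0000 0.0000 0.1025 -0.0000
```

View pics/t2.png

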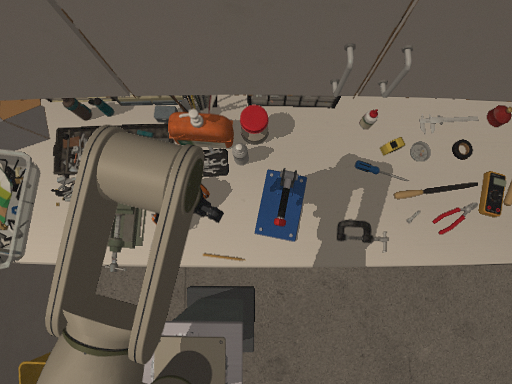

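The arm lies level: bar top at 199.5 mm, centred on the predicted axis (b within 0.5 mm). In the picture the knob is at (281,222) and nothing else has moved. Next I grasp the headband 25 mm off its middle, so that the fingertips clear the bar.

Call:
apply_moves:
  series: "0.036 0.082 0.043 0.032 -1;0.041 0.079 0.043 0.032 -1;0.046 0.076 0.043 0.032 -1;0.051 0.073 0.043 0.032 -1;0 0 0 0 -1"

```text
time: 7.03
tool_pos: [484.0, 40.8, 256.8]
tcp_rot: [-179.9, -0.3, 138.1]
ft_force: [-0.7, 0.3, -0.3]
finger_gap: 85.5
grip_force: 0.0
```

Call:
apply_moves:
  series: "0 0 0.05 0 -1;0 0 0 0 -1"

```text
time: 7.2
tool_pos: [484.4, 37.2, 242.4]
tcp_rot: [-179.9, -0.1, 138.3]
ft_force: [-0.5, 0.3, -0.2]
finger_gap: 85.5
grip_force: 0.0
```

```bash
python3 - <<'E'
from plan import *
plan((488.7,44.3,138,137.2))
E
```

```text
t 7.2 pos [484.4  37.2 242.4] rot [-1.799e+02 -1.000e-01  1.383e+02] F [-0.5  0.3 -0.2] gap 85.5 grip 0.0
leg (488.7, 44.3, 138, 137.2) n 3
  0.0017 0.0091 0.1160 0.0031
  0.0018 0.0090 0.1160 0.0031
  0.0018 0.0090 0.1160 0.0031
```

Call:
apply_moves:
  series: "0.0053 0.027 0.05 0.0095 -1;0 0 0.1 0 -1;0 0 0.1 0 -1;0 0 0.098 0 -1;0 0 0 0 -1"
  squeeze: 60

```text
time: 7.62
tool_pos: [485.8, 43.5, 134.5]
tcp_rot: [-179.6, -0.4, 137.0]
ft_force: [-0.8, 0.2, -0.2]
finger_gap: 85.6
grip_force: 0.0
```

```bash
python3 - <<'E'
from plan import *
plan((488.7,44.3,138,137.2))
E
```

```text
t 7.62 pos [485.8  43.5 134.5] rot [-179.6   -0.4  137. ] F [-0.8  0.2 -0.2] gap 85.6 grip 0.0
leg (488.7, 44.3, 138, 137.2) n 1
  -0.0051 0.0086 -0.0118 -0.0014
```

Call:
apply_moves:
  series: "0 0.006 -0.006 0 -1;0 0 0 0 0.2;0 0 0 0 0.9;0 0 0 0 0.9;0 0 0 0 0.9"

```text
time: 8.03
tool_pos: [492.1, 45.3, 143.6]
tcp_rot: [179.9, 0.1, 137.0]
ft_force: [-0.4, -0.5, 0.0]
finger_gap: 38.8
grip_force: 0.6
```

Call:
apply_moves:
  series: "0 0 0 0 0.9;0 0 0 0 0.9;0 0 0 0 0.9"

```text
time: 8.28
tool_pos: [491.8, 45.3, 143.5]
tcp_rot: [179.9, 0.1, 137.0]
ft_force: [-1.2, -1.1, 6.9]
finger_gap: 32.4
grip_force: 59.1
```

Call:
apply_moves:
  series: "0 0 -0.03 0 0.9;0 0 -0.05 0 0.9;0 0 -0.05 0 0.9;0 0 -0.05 0 0.9;0 0 -0.05 0 0.9"

```text
time: 8.7
tool_pos: [490.6, 45.5, 211.8]
tcp_rot: [-180.0, -0.0, 137.0]
ft_force: [0.7, 0.8, -2.5]
finger_gap: 32.7
grip_force: 60.2
```

Call:
apply_moves:
  series: "0 0 -0.12 0 0.9;0 0 -0.12 0 0.9;0 0 -0.12 0 0.9;0 0 -0.12 0 0.9;0 0 -0.1 0 0.9"

```text
time: 9.12
tool_pos: [490.6, 45.5, 388.1]
tcp_rot: [179.9, 0.1, 137.0]
ft_force: [0.3, -0.6, -1.8]
finger_gap: 32.5
grip_force: 60.3
```

```bash
python3 - <<'E'
from plan import *
plan((509.7,-253.2,395,78.6),nmin=14)
E
```

```text
t 9.12 pos [490.6  45.5 388.1] rot [1.799e+02 1.000e-01 1.370e+02] F [ 0.3 -0.6 -1.8] gap 32.5 grip 60.3
leg (509.7, -253.2, 395, 78.6) n 14
  -0.0518 -0.0490 -0.0016 0.0364
  -0.0552 -0.0451 -0.0016 0.0364
  -0.0583 -0.0409 -0.0016 0.0364
  -0.0612 -0.0366 -0.0016 0.0364
  -0.0637 -0.0320 -0.0016 0.0364
  -0.0658 -0.0273 -0.0016 0.0364
  -0.0676 -0.0224 -0.0016 0.0364
  -0.0691 -0.0174 -0.0016 0.0364
  -0.0702 -0.0124 -0.0016 0.0364
  -0.0709 -0.0072 -0.0016 0.0364
  -0.0712 -0.0020 -0.0016 0.0364
  -0.0712 0.0031 -0.0016 0.0364
  -0.0708 0.0083 -0.0016 0.0364
  -0.0700 0.0135 -0.0016 0.0364
```

Call:
apply_moves:
  series: "-0.0518 -0.049 -0.0016 0.0364 0.9;-0.0552 -0.0451 -0.0016 0.0364 0.9;-0.0583 -0.0409 -0.0016 0.0364 0.9;-0.0612 -0.0366 -0.0016 0.0364 0.9;-0.0637 -0.032 -0.0016 0.0364 0.9"

```text
time: 9.53
tool_pos: [497.3, -62.1, 387.6]
tcp_rot: [-180.0, -0.0, 116.0]
ft_force: [-0.2, 0.1, -2.9]
finger_gap: 32.2
grip_force: 60.4
```

Call:
apply_moves:
  series: "-0.0658 -0.0273 -0.0016 0.0364 0.9;-0.0676 -0.0224 -0.0016 0.0364 0.9;-0.0691 -0.0174 -0.0016 0.0364 0.9;-0.0702 -0.0124 -0.0016 0.0364 0.9;-0.0709 -0.0072 -0.0016 0.0364 0.9"

```text
time: 9.95
tool_pos: [504.2, -168.8, 389.9]
tcp_rot: [-180.0, -0.0, 95.1]
ft_force: [0.5, -0.5, -2.1]
finger_gap: 32.5
grip_force: 60.4
```

Call:
apply_moves:
  series: "-0.0712 -0.002 -0.0016 0.0364 0.9;-0.0712 0.0031 -0.0016 0.0364 0.9;-0.0708 0.0083 -0.0016 0.0364 0.9;-0.07 0.0135 -0.0016 0.0364 0.9;0 0 0 0 0.9"

```text
time: 10.37
tool_pos: [509.4, -256.5, 391.0]
tcp_rot: [-179.9, 0.1, 78.2]
ft_force: [-0.0, 1.1, -2.4]
finger_gap: 32.2
grip_force: 60.4
```

Call:
apply_moves:
  series: "0 0 0 0 0.9;0 0 0 0 0.9"

```text
time: 10.53
tool_pos: [509.9, -252.9, 391.5]
tcp_rot: [-180.0, -0.0, 78.7]
ft_force: [-0.5, 0.1, -2.5]
finger_gap: 32.5
grip_force: 60.4
```

```bash
python3 - <<'E'
from plan import *
np.set_printoptions(precision=1,suppress=True)
s=snapshot("side"); cv2.imwrite("pics/s3.png",cv2.resize(s["frame"][80:290,160:440],(800,600))); t=snapshot("top")
plan((509.7,-253.2,395,78.6))
c=np.array([505.2,-276.2]);sx=np.array([.981,-.195]);sy=np.array([.195,.981])
for n,q in(("side",s),("top",t)):
    W=world(q);h=cv2.cvtColor(q["frame"],cv2.COLOR_BGR2HSV)
    D=W[...,:2]-c;a=D@sx;b=D@sy
    m=(h[...,0]<16)&(h[...,1]>150)&(abs(a)<80)&(abs(b)<130)&(W[...,2]>225)&(W[...,2]<370)
    for k,mm in(("+",m&(b>20)),("-",m&(b<-20))):
        if mm.sum()>5: print(n,k,mm.sum(),"a",a[mm].min(),a[mm].max(),"b",b[mm].min(),b[mm].max(),"z",np.percentile(W[mm][:,2],[1,99]))
    m=(abs(a)<60)&(abs(b)<100)&(W[...,2]>375)&(W[...,2]<425)&(h[...,2]<90)
    if m.sum(): 
        P=np.c_[a[m],b[m],W[m][:,2]]
        for lo in range(-80,81,10):
            r=P[(P[:,1]>lo)&(P[:,1]<lo+10)]
            if len(r): print(n,lo,len(r),"a",r[:,0].min(),r[:,0].max(),"z",np.percentile(r[:,2],[5,95]))
E
```

```text
t 10.63 pos [ 510.1 -252.4  391.7] rot [180.   -0.   78.7] F [-0.1  0.3 -2. ] gap 32.4 grip 60.4
leg (509.7, -253.2, 395, 78.6) n 1
  -0.0028 -0.0008 -0.0108 0.0012
side + 11 a -34.2453869066818 18.064392323646654 b 56.66737598464561 76.51081169664347 z [288.6 341. ]
side - 715 a -36.370233093160294 39.297115493610264 b -94.77284447829709 -61.0309044914672 z [253.9 337.8]
side -80 5 a -9.547226592424787 8.041990546758583 z [375.5 379. ]
side -70 45 a -10.331839144930445 13.241393043491415 z [376.  387.4]
side -60 59 a -13.163975426397204 18.6244892305621 z [383.4 396.6]
side -50 52 a -14.412628169136534 16.946020921052526 z [388.9 401.7]
side -40 38 a -13.963439596714183 17.50158990998785 z [398.3 406.6]
side -30 29 a -13.910411557935923 15.356677019276903 z [402.2 407.8]
side -20 28 a -14.509810657087156 17.825410340800367 z [403.2 410.4]
side -10 20 a -14.33394425838667 18.88693004890695 z [405.2 410.6]
side 0 16 a -15.725428472532792 19.2142014999348 z [399.9 411. ]
side 10 60 a -26.654641845390024 32.39367991723344 z [399.1 423.6]
side 20 21 a -26.71501237178344 32.67950946476462
[... 316 characters left out ...]
]
top - 41 a -35.4239849514626 -3.8182302572578113 b -84.2859616021462 -71.34098085438077 z [322.3 361.5]
top -40 9 a -0.6092564074371032 15.342100266300879 z [402.5 405.8]
top -30 45 a -15.705206006398976 8.903237724994913 z [404.  408.2]
top -20 40 a -16.484949983985427 2.2499107851562496 z [403.4 410.2]
top -10 21 a -16.356993089201158 -6.08131169864283 z [406.5 411.4]
top 0 5 a -16.22490686896753 -14.584570851187415 z [403.5 411. ]
top 40 12 a -16.380403185215478 -9.40039230384721 z [391.8 401.6]
top 50 24 a -15.909089802965624 -0.9592854115071004 z [387.2 397. ]
top 60 43 a -12.013085483892642 9.769652506022517 z [376.5 385.7]
top 70 1 a 7.418044434991723 7.418044434991723 z [377. 377.]
```

View pics/s3.png

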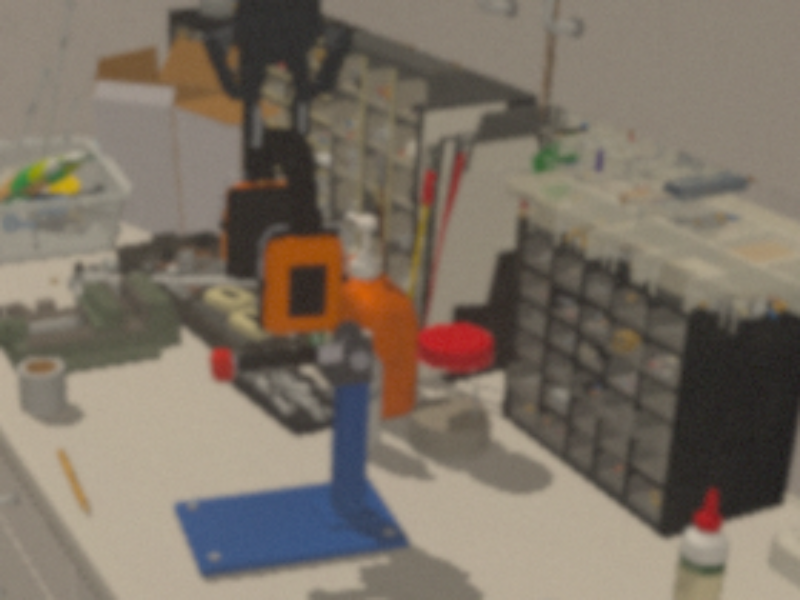

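The defenders hang level and centred over the arm, cups at (255,240) and (303,283), within about 1 mm of both axes. I'll lower them.

Call:
apply_moves:
  series: "0 0 0.08 0 0.9;0 0 0.08 0 0.9;0 0 0.08 0 0.9;0 0 0.08 0 0.9;0 0 0.08 0 0.9"

```text
time: 11.05
tool_pos: [510.2, -252.2, 270.7]
tcp_rot: [180.0, 0.0, 78.8]
ft_force: [-0.0, -0.2, -2.5]
finger_gap: 32.4
grip_force: 60.4
```

Call:
apply_moves:
  series: "0 0 0.08 0 0.9;0 0 0.08 0 0.9;0 0 0.06 0 0.9;0 0 0.01 0 0.9;0 0 0 0 0.9"

```text
time: 11.47
tool_pos: [509.3, -252.0, 201.2]
tcp_rot: [-179.8, -0.1, 78.7]
ft_force: [0.1, -0.3, -1.2]
finger_gap: 32.8
grip_force: 60.4
```

Call:
apply_moves:
  series: "0 0 0.01 0 0.9;0 0 0 0 0.9"

```text
time: 11.63
tool_pos: [510.9, -253.5, 201.1]
tcp_rot: [179.9, 0.1, 78.7]
ft_force: [0.1, 0.2, -2.7]
finger_gap: 32.4
grip_force: 60.4
```

Call:
apply_moves:
  series: "0 0 0.007 0 0.9;0 0 0 0 0.9"

```text
time: 11.8
tool_pos: [510.6, -253.5, 198.3]
tcp_rot: [179.9, 0.0, 78.6]
ft_force: [1.2, 0.3, -1.4]
finger_gap: 32.3
grip_force: 60.4
```

Call:
apply_moves:
  series: "0 0 0.01 0 0.9;0 0 0 0 0.9"

```text
time: 11.97
tool_pos: [510.0, -253.3, 194.2]
tcp_rot: [-180.0, 0.0, 78.6]
ft_force: [-0.0, 0.5, -3.5]
finger_gap: 32.6
grip_force: 60.4
```

Call:
apply_moves:
  series: "0 0 0.006 0 0.9;0 0 0 0 0.9"

```text
time: 12.13
tool_pos: [510.1, -253.4, 192.6]
tcp_rot: [180.0, 0.0, 78.6]
ft_force: [0.4, 0.5, -0.2]
finger_gap: 32.3
grip_force: 60.6
```

Call:
apply_moves:
  series: "0 0 0.002 0 0.9;0 0 0 0 0.1;0 0 0 0 0;0 0 0 0 -0.2;0 0 0 0 -0.2"

```text
time: 12.55
tool_pos: [510.1, -253.4, 192.1]
tcp_rot: [180.0, 0.0, 78.6]
ft_force: [-0.2, -0.4, -0.3]
finger_gap: 51.4
grip_force: 0.0
```

Call:
apply_moves:
  series: "0 0 0 0 -0.2;0 0 0 0 -0.2"

```text
time: 12.72
tool_pos: [510.1, -253.3, 192.0]
tcp_rot: [180.0, 0.0, 78.6]
ft_force: [-0.7, 0.1, 0.2]
finger_gap: 51.2
grip_force: 0.0
```

Call:
apply_moves:
  series: "0 0 -0.02 0 -0.2;0 0 -0.03 0 -0.2;0 0 -0.05 0 -0.2;0 0 -0.08 0 -0.2;0 0 -0.1 0 -0.2"

```text
time: 13.13
tool_pos: [509.2, -252.8, 275.8]
tcp_rot: [-179.8, -0.1, 78.6]
ft_force: [0.2, -0.5, 0.9]
finger_gap: 51.4
grip_force: 0.0
```

Call:
apply_moves:
  series: "0 0 -0.1 0 -0.2;0 0 -0.1 0 -0.2;-0.1 0 -0.1 0 -0.2;-0.1 0 0 0 -0.2;0 0 0 0 -0.2"

```text
time: 13.55
tool_pos: [497.8, -316.1, 369.3]
tcp_rot: [179.7, 0.3, 78.5]
ft_force: [0.2, -0.7, -1.1]
finger_gap: 51.3
grip_force: 0.0
```

```bash
python3 - <<'E'
from plan import *
plan()
s=snapshot("side"); t=snapshot("top")
cv2.imwrite("pics/e.png",cv2.hconcat([cv2.resize(s["frame"][120:290,170:390],(400,300)),cv2.resize(t["frame"][100:265,145:365],(400,300))]))
E
```

```text
t 13.55 pos [ 497.8 -316.1  369.3] rot [179.7   0.3  78.5] F [ 0.2 -0.7 -1.1] gap 51.3 grip 0.0
```

View pics/e.png

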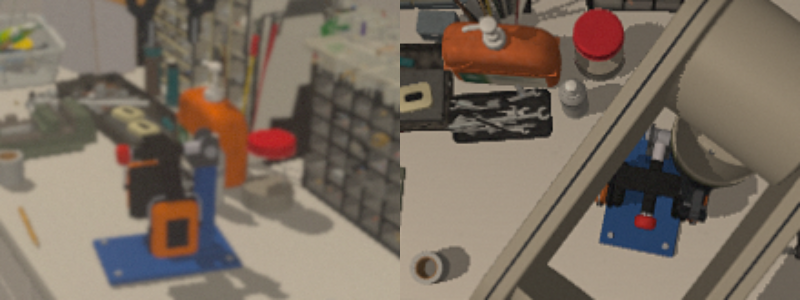

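The defenders hang on the bar, with the band at (645,180) in the top view and a cup on each side; the can and roll are unmoved. The near cup may sit a little low, so I'll let them settle and measure tilt.

Call:
apply_moves:
  series: "0 0 -0.05 0 -0.2;0 0 0 0 -0.2;0 0 0 0 -0.2;0 0 0 0 -0.2;0 0 0 0 -0.2"

```text
time: 14.07
tool_pos: [498.4, -311.0, 379.6]
tcp_rot: [-179.9, -0.0, 78.7]
ft_force: [0.0, -0.6, -0.2]
finger_gap: 50.7
grip_force: 0.0
```

```bash
cat > m.py <<'E'
from plan import *
np.set_printoptions(precision=1,suppress=True)
plan()
s=snapshot("side");t=snapshot("top")
c=np.array([505.2,-276.2]);sx=np.array([.981,-.195]);sy=np.array([.195,.981])
for n,q in(("side",s),("top",t)):
    W=world(q);h=cv2.cvtColor(q["frame"],cv2.COLOR_BGR2HSV)
    D=W[...,:2]-c;a=D@sx;b=D@sy
    m=(h[...,0]<16)&(h[...,1]>150)&(abs(a)<60)&(abs(b)>30)&(abs(b)<130)&(W[...,2]>20)&(W[...,2]<200)
    for k,mm in(("+",m&(b>20)),("-",m&(b<-20))):
        if mm.sum()>5: print(n,k,mm.sum(),"a",a[mm].min(),a[mm].max(),"b",b[mm].min(),b[mm].max(),"z",np.percentile(W[mm][:,2],[1,99]))
    m=(abs(a)<25)&(abs(b)<85)&(W[...,2]>165)&(W[...,2]<225)&(h[...,2]<90)
    P=np.c_[a[m],b[m],W[m][:,2]]
    for lo in range(-80,81,10):
        r=P[(P[:,1]>lo)&(P[:,1]<lo+10)]
        if len(r): print(n,lo,len(r),"a",r[:,0].min(),r[:,0].max(),"z",np.percentile(r[:,2],[5,95]))
E
python3 m.py
```

```text
t 14.07 pos [ 498.4 -311.   379.6] rot [-179.9   -0.    78.7] F [ 0.  -0.6 -0.2] gap 50.7 grip 0.0
side + 39 a -29.40316307595129 15.546646956215675 b 54.949279510681315 78.39203765788717 z [133.6 141.9]
side - 548 a -32.6158316011219 34.05412903039918 b -97.42032788856272 -62.88830744248903 z [ 57.6 140.4]
side -80 36 a -10.0881006638749 15.036099725369251 z [165.4 177.5]
side -70 60 a -9.923808023916296 16.45128569077361 z [172.3 188. ]
side -60 64 a -11.95511112985361 15.26993745983006 z [184.1 199.9]
side -50 41 a -13.6399189883725 19.478318289478178 z [191.4 203.2]
side -40 44 a -13.52833659683255 19.784678791608822 z [200.2 208. ]
side -30 30 a -12.392925201176052 17.683271085323714 z [202.1 210.2]
side -20 38 a -19.56284324838846 17.592994541983717 z [187.4 211.4]
side -10 53 a -24.43466611820107 17.345221313142662 z [181.4 211.6]
side 0 17 a -13.540306676584022 19.38499538894349 z [206.7 211. ]
side 10 17 a -13.274588791727545 16.75189201000404 z [204.8 210. ]
side 20 6 a -13.314760837601037 20.33753226707174 z [197.3 207.3]
side 30 3 a -12.82068746226499 -12.053317594668854 
[... 586 characters left out ...]
03 17.11696430455304 z [200.3 206.9]
top -30 52 a -16.059588190065934 17.64483397092083 z [204.4 210.2]
top -20 49 a -16.338734989930966 17.236374552657 z [206.3 212.9]
top -10 69 a -24.938333886844035 24.884817593582877 z [194.6 213.3]
top 0 73 a -24.10070627029002 24.782312180317202 z [193.9 212.7]
top 10 50 a -16.091316636381883 17.95249100542426 z [206.  211.9]
top 20 51 a -16.034718708249635 16.843291260411544 z [204.7 210.5]
top 30 50 a -15.753010282495486 18.350113102873344 z [200.9 207.8]
top 40 50 a -16.05197111373573 16.96297650617787 z [196.5 203.2]
top 50 40 a -14.540057170750668 15.670375135865303 z [184.4 198.5]
top 60 22 a -11.947968985016246 10.181002019372428 z [172.4 189. ]
```

```bash
python3 -c "
from bench import hand_in; print(hand_in())"
```

```text
the job is handed in; nothing more can be done
None
```

The hanger's arm is folded level on its stop. The ear defenders hang level on it by the headband, one cup on each side, with the gripper clear. The can and foil roll showed no movement in the last pictures, and the arm stayed well clear of the G-clamp. The job was handed in at about 14 s, and no verdict was shown.

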